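# Unlatch the rack carrier's gate and hold it wide

### The arm

A 6-joint arm with a two-finger parallel gripper is mounted at the origin on the work surface. World frame = base frame: x ahead of the robot, y to its left, z up, the work surface at z = 0. Lengths are in m, angles in rad, forces in N, time in s.
With the tool pointing down it reaches from about 0.225 to 0.875 m from the base axis. Payload 3.4 kg.
Tool frame: the origin (TCP) lies at the very end of the fingers, on their centre line; the grasp point (between the pads) lies 19 mm behind it; z points along the fingers, y is the line along which they close (so a half turn about z gives the same grasp; the last joint's range is limited). The gripper opens to 85 mm and grips with 20 to 120 N. Pads are 22 mm wide; open, the fingers measure 114 mm over their backs; the gripper's body (76 mm by 85 mm) begins 54 mm behind the grasp point. The pads swing forward as they close: fully open they stand 13 mm farther back than shut.
Start: joints at [1.18, 0.276, 1.505, -0, 1.361, -0.121], TCP at [0.153, 0.554, 0.231] pointing down, gripper open.
Joint ranges: [-2.89, 2.89], [-0.75, 2.08], [0.22, 2.7], [-1.18, 4.32], [0.11, 2.71], [-2.7, 2.7]. Speed limits (rad/s): [2.57, 2.57, 3.14, 3.14, 3.14, 3.14].

### API

Orientations are given as a unit quaternion [w, x, y, z].
In Python, from rig import get_state, optics, sign_off gives the robot as it stands.
- The arm moves only by the tool send_rows, never from a script. Its argument "increments" is a list of rows, each an object with "gripper": the gripper's target within -1 to 1 (shut at 1, half-way at 0, fully open at -1); "linear": the shift along the world's x, y, z in m, a list of three; "delta_rot": the turn, a rotation vector about the world's x, y, z in rad, a list of three. In form: [{"gripper": gripper, "linear": [dx, dy, dz], "delta_rot": [rx, ry, rz]}, ...]. A call has 1 to 8 rows; each row is the pose to reach, as a shift and turn from the pose commanded when the call began; what a row does not reach only later rows make up. A row lasts 1/10 s, in which the tool goes at most 50 mm and 8.59 degrees, less where a joint would pass 70% of its speed; a pose out of reach is approached as far as the arm can. A call with a gripper value outside its range is refused whole. The fingers move at their own pace and stop on an object; "newtons" is the grip in N (left out, the last holds). Time passes only in rows, so rows that repeat a pose let the fingers close. It gives the time, the measured TCP pose, the force, the opening and the grip force at its end, in the units of the state.
- get_state(): the state, without advancing time (a new reading comes with each control period).
- optics.get_image(name): name is "scene" or "top" or "wrist"; returns a dict with "pixels" (480x640x3 uint8, blue, green, red), "K" (3x3 intrinsics, pixels), "rvec" (rotation vector, rad) and "tvec" (3), from world to camera coordinates, as OpenCV has them; the wrist camera has in their place "T_tool_cam" (4x4, takes a point from camera to tool coordinates, whose origin is the TCP and whose axes are the flange's). Camera axes: x right, y down, z forward; pixel columns grow to the right and rows downward; lengths in m; the calibration is good to about 2 mm. A picture is of the moment at which its call begins: read the wrist's pose just before it. There is no depth.
- sign_off(): hands the job in; it is judged then, once.
The state is a dict: "clock": time; "qpos": joint angles; "qd": joint speeds; "effort": joint torques, N m; "position": TCP position; "ee_rot": TCP orientation; "contact_force": force on the tool from outside, world axes, zero at the start; "moment": the same for the moment, N m; "width": finger opening in m; "gripper_force": force on a finger pad.
Only numpy, scipy, OpenCV 4.12 (cv2) and the standard library are available. Lean on these libraries where they do the work, as an engineer would, in place of code of your own. Each camera call takes 0.05 s, during which the arm holds its last target. There are 200 camera calls.

### The job

Open the gate of the white rack carrier for a colleague who is about to slide the tube rack out: squeeze the taller catch on its cross bar fully shut, then the lower one, take the gate by its upright grip post and swing it out past its detent until it stands wide open (70 degrees or more). The gate springs back if let go, so finish while still holding it wide open and still. Leave the other things on the bench and the rack where they are.

Things in the scene. Friction and masses are not known exactly. Their poses are not given: they have to be found in the camera images.
- carrier: open-topped white rack carrier fixed to the bench, 200 mm deep (x), 230 wide (y), 120 high to the top of the aluminium cross bar over its front; origin on the table under its middle; +x to its back wall, -x out of its gated front (roughly to the robot), z up. The bar, 40 mm wide, is centred at x = -70 mm; the catches stand on it at y = +55 and -55 mm.
- tall_catch: The taller dark steel catch on the carrier's cross bar, left or right of the other (110 mm apart). Origin under its centre, 120 mm above the table; axes as the carrier's. Two upright ears, 24 mm wide (x), 8 mm thick (y), tops 52 mm above origin: +y ear fixed, outer face at y = +26 mm; -y ear slides, outer face at y = -26 mm open, -10 mm shut (36 mm over both). Its tooth blocks the gate.
- low_catch: The lower dark steel catch on the carrier's cross bar, left or right of the other (110 mm apart). Origin under its centre, 120 mm above the table; axes as the carrier's. Two upright ears, 24 mm wide (x), 8 mm thick (y), tops 28 mm above origin: +y ear fixed, outer face at y = +26 mm; -y ear slides, outer face at y = -26 mm open, -10 mm shut (36 mm over both). Its tooth blocks the gate.
- tall_squeeze (a point): middle between the ears of the tall catch as they stand when squeezed shut (y = +8 mm in the catch's frame), 40 mm above its origin, 12 mm below the ear tops
- low_squeeze (a point): middle between the ears of the low catch as they stand when squeezed shut (y = +8 mm in the catch's frame), 16 mm above its origin, 12 mm below the ear tops
- tall_slide (a joint): travel of the sliding ear of the tall catch, m: 0 = open, gate blocked (the starts are 0 to 0.002); 0.016 = squeezed fully shut, at its stop. It moves against about 4 N of friction and stays where it is left. The gate is freed past about 0.009.
- low_slide (a joint): travel of the sliding ear of the low catch, m: 0 = open, gate blocked (the starts are 0 to 0.002); 0.016 = squeezed fully shut, at its stop. It moves against about 4 N of friction and stays where it is left. The gate is freed past about 0.009.
- gate_angle (a joint): gate angle, rad: 0 shut, 1.7 stop; opens out of the front, clockwise seen from above. A spring always pulls it shut (0.1 N m shut, 0.24 N m at 1.4 rad); a detent at about 0.4 to 1.05 rad takes up to 0.35 N m more (in all some 4 N at the post). Let go when wide, it swings back against the detent (about 0.8 rad). Wide: over 1.2 rad.
- gate: grey gate panel, 185 mm wide, 10 thick, from 12 to 95 mm above the table, with two steel keepers (10 mm square, up to 134 mm) on its top edge and the grip post in front; origin on the hinge axis at table height
- gate_hinge (a point): point on the gate's upright hinge axis, 120 mm above the table, at x = -100, y = +95 mm of the carrier
- grip_post (a point): upright round dark steel grip rod of the gate, 16 mm diameter, free from 90 to 165 mm above the table, 40 mm in front of the grey gate panel. This point is on its axis, 145 mm above the table; with the gate shut it lies 45 mm in front (-x) and 135 mm to -y of the hinge axis (carrier's axes), and turns with the gate.
- tube_rack: Bystander, leave alone: blue tube rack, 90 x 125 x 42 mm with short tubes in it, loose on the carrier's floor; origin under its centre
- reagent_bottle: Bystander, leave alone: white bottle, 70 mm diameter, 150 mm tall, to the right of the carrier; origin under its centre
- plain_vial: Bystander, leave alone: small vial with white cap, 32 mm diameter, 60 mm tall, right of the carrier; origin under its centre
- blue_cap_vial: Bystander, leave alone: small vial with blue cap, 32 mm diameter, 60 mm tall, left of the carrier; origin under its centre
- tip_box: Bystander, leave alone: pipette-tip box, 85 x 120 x 67 mm, left of the carrier; origin under its centre
- calculator: Bystander, leave alone: desk calculator, 150 x 100 x 18 mm; origin under its centre
- marker: Bystander, leave alone: marker pen, 128 mm long, 15 mm thick; origin near its middle, on its underside

How it is judged:
By the outcome, as a careful person would: the job done as asked, in the order asked, and still so for the second after the job is handed in, while the arm keeps its last pose, push and grip.
It also fails if it takes over 54 s, if anything falls off the work surface, if the arm or the gripper's body presses on something with over 40 N, if the wrist force passes 120 N, or if a joint passes its speed limit or range.

## Working session

There is one attempt and no reset: what is moved stays moved. The work goes in short steps, Python scripts to look and compute and a tool call to move; the robot and the scene stay as the last step left them, time stands still between calls to the robot, and variables do not carry over. Pictures are saved under pics/ and viewed, at most 10 in all, crops included, and the job is handed in when it is done.

Besides the shell and the picture viewer there is one more tool, called after "Emit:" in YAML: its name, and indented under it one key for each argument. send_rows: Moves the arm, as the interface text tells. Its arguments: {"type":"object","properties":{"increments":{"type":"array"},"newtons":{"type":"number"}},"required":["increments"]}

```bash
mkdir -p pics; cat > h.py <<'E'
import numpy as np, cv2
from rig import get_state, optics, sign_off
def ray(im,u,v):
    K=im["K"];R=cv2.Rodrigues(np.array(im["rvec"],float))[0];t=np.array(im["tvec"],float).ravel()
    d=R.T@np.linalg.inv(K)@np.array([u,v,1.]);return -R.T@t,d
def onz(im,u,v,z):
    c,d=ray(im,u,v);return c+d*(z-c[2])/d[2]
def proj(im,P):
    return cv2.projectPoints(np.array(P,float).reshape(-1,1,3),np.array(im["rvec"],float),np.array(im["tvec"],float),np.array(im["K"],float),None)[0].reshape(-1,2)
E
python3 - <<'E'
from h import *
s=get_state();print(s)
for n in("scene","top"):
    im=optics.get_image(n);cv2.imwrite(f"pics/{n}0.png",im["pixels"]);print(n,ray(im,320,240)[0],im["K"][0][0])
    np.save(f"{n}0.npy",im,allow_pickle=True)
E
```

```text
{'clock': 0.0, 'qpos': array([ 1.18004730e+00,  2.76572741e-01,  1.50612053e+00, -3.19937544e-06,
        1.36072363e+00, -1.20955678e-01]), 'qd': array([1.98695448e-04, 1.00281079e-04, 1.79053129e-05, 6.54837905e-04,
       3.95552946e-04, 1.03034251e-03]), 'effort': array([-4.33596806e-04, -4.16776729e+01, -2.45804715e+01, -3.93834580e-04,
        1.10751728e-02, -3.09984239e-05]), 'position': array([0.15303326, 0.55370848, 0.23045744]), 'ee_rot': array([-2.29317926e-04,  1.34487536e-01,  9.90914865e-01, -8.82827979e-04]), 'contact_force': array([ 0.50396823, -0.42892403, -0.15990688]), 'moment': array([ 0.02802902, -0.03422469,  0.02863335]), 'gripper_force': 0.0, 'width': 0.08573689299334852}
scene [ 1.29461684 -0.02421165  0.91791107] 508.5364461645843
top [0.33028727 0.0296697  1.65970185] 585.2666244556224
```

View pics/top0.png

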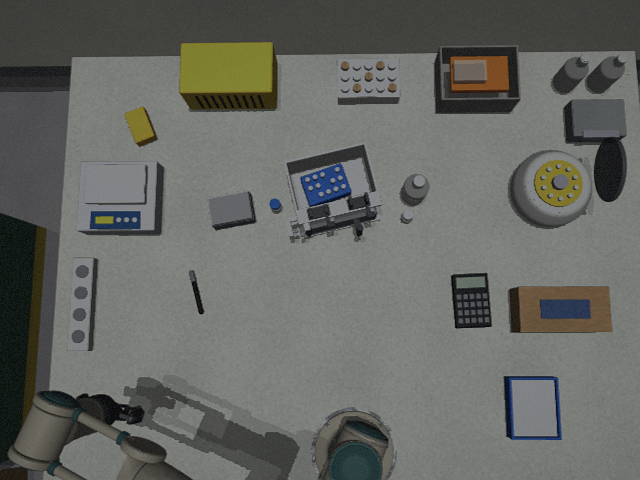

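View pics/scene0.png

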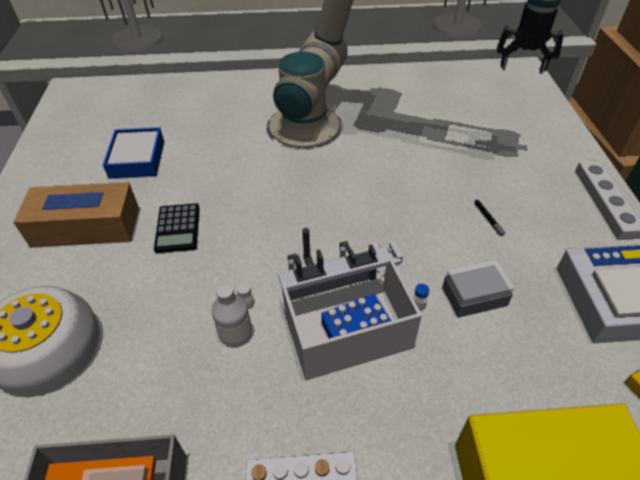

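The top view shows the carrier around (335,192), yawed slightly. Its catches are near (318,212) and (359,202), and the bottle (416,188) and vial (407,215) are on the right. I'll enlarge both views.

```bash
python3 - <<'E'
from h import *
T=np.load("top0.npy",allow_pickle=True).item();S=np.load("scene0.npy",allow_pickle=True).item()
a=cv2.resize(T["pixels"][140:245,270:440],None,fx=4.7,fy=4.7,interpolation=cv2.INTER_CUBIC)
cv2.imwrite("pics/topc.png",a)
b=cv2.resize(S["pixels"][220:380,265:435],None,fx=3.7,fy=3.7,interpolation=cv2.INTER_CUBIC)
cv2.imwrite("pics/scenec.png",b)
E
```

```text
(no output)
```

View pics/topc.png

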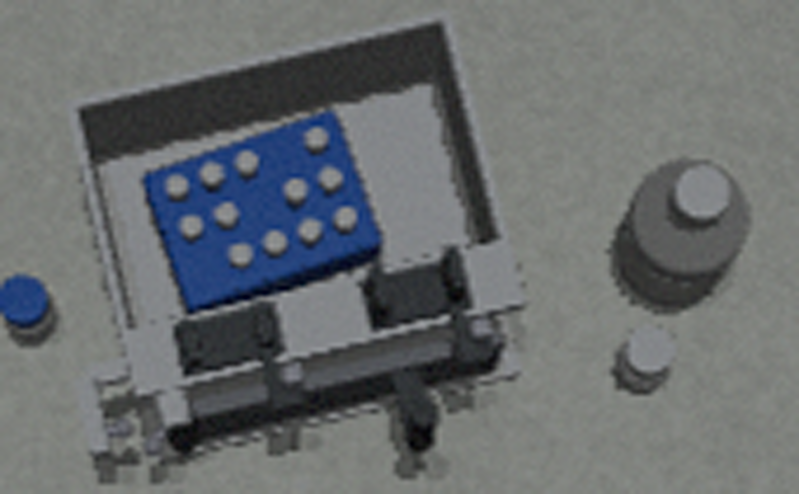

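View pics/scenec.png

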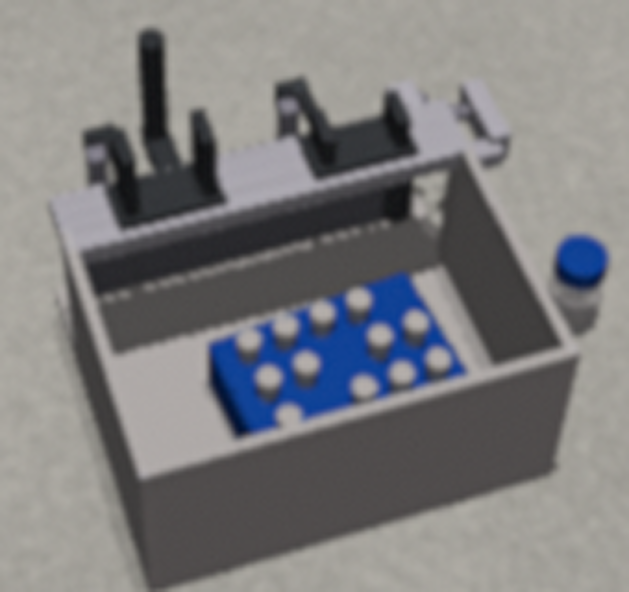

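Seen from behind, the ears of the catch on the robot's right (-y), at scene crop (203,115), look taller than those of the left one at (397,95). The grip post is at top crop (418,435). I'll get the carrier pose from the cross bar corners at z=0.12 and check it by reprojecting.

```bash
cat >> h.py <<'E'
def c2w(p,o,yaw):
    c,s=np.cos(yaw),np.sin(yaw);p=np.atleast_2d(np.array(p,float))
    return np.c_[o[0]+c*p[:,0]-s*p[:,1],o[1]+s*p[:,0]+c*p[:,1],p[:,2]]
E
python3 - <<'E'
from h import *
T=np.load("top0.npy",allow_pickle=True).item();S=np.load("scene0.npy",allow_pickle=True).item()
f=lambda u,v:onz(T,270+u/4.7-.4,140+v/4.7-.4,.12)
g=lambda u,v:onz(S,265+u/3.7-.4,220+v/3.7-.4,.12)
A=[f(138,390),f(522,303),f(500,240),f(128,335)]
B=[g(52,205),g(75,250),g(465,155)]
for n,q in(("top FL FR BR BL",A),("scene FR BR BL",B)):
    print(n,np.round(q,4).tolist(),[round(float(np.linalg.norm(q[i]-q[i+1])),4) for i in range(len(q)-1)])
d=A[0]-A[1];print(np.arctan2(d[1],d[0])-np.pi/2); d=B[2]-B[1];print(np.arctan2(d[1],d[0])-np.pi/2)
E
```

```text
top FL FR BR BL [[0.611, 0.144, 0.12], [0.6601, -0.0751, 0.12], [0.697, -0.0632, 0.12], [0.643, 0.1499, 0.12]] [0.2245, 0.0388, 0.2198]
scene FR BR BL [[0.6652, -0.0762, 0.12], [0.6962, -0.0645, 0.12], [0.6484, 0.1503, 0.12]] [0.0331, 0.22]
0.22002447830418048
0.21907531354055498
```

```bash
python3 - <<'E'
from h import *
T=np.load("top0.npy",allow_pickle=True).item();S=np.load("scene0.npy",allow_pickle=True).item()
o=(.7213,.0542);yaw=.22
pts=[]
for x in(-.09,-.05):
    for y in(-.115,.115): pts.append([x,y,.12])
for yc,h in((-.055,.172),(.055,.148)):
    for y in(.018,.026,-.026,-.018):
        for x in(-.082,-.058): pts.append([x,yc+y,h])
pts+= [[-.145,-.04,.165],[-.145,-.04,.09],[-.1,.095,.12]]
P=c2w(pts,o,yaw)
out=[]
for im,(u0,v0,w,h),k in((T,(270,140,170,105),4.6),(S,(265,210,170,110),4.6)):
    a=cv2.resize(im["pixels"][v0:v0+h,u0:u0+w],None,fx=k,fy=k,interpolation=cv2.INTER_CUBIC)
    a=cv2.convertScaleAbs(a,alpha=1.8)
    for i,q in enumerate((proj(im,P)-[u0,v0]+.4)*k):
        c=(0,255,0) if i<4 else (0,0,255) if i<12 else (255,255,0) if i<20 else (255,0,255)
        cv2.circle(a,tuple(int(x) for x in q),2,c,-1)
    out.append(a)
a=cv2.resize(np.vstack(out),None,fx=.6,fy=.6,interpolation=cv2.INTER_AREA)
cv2.imwrite("pics/ov.png",a);print(a.shape)
np.set_printoptions(precision=4,suppress=True)
print(c2w([[-.07,-.047,.16],[-.07,.063,.136],[-.1,.095,.12],[-.145,-.04,.145]],o,yaw))
E
```

```text
(593, 469, 3)
[[ 0.6632 -0.0069  0.16  ]
 [ 0.6392  0.1004  0.136 ]
 [ 0.603   0.1251  0.12  ]
 [ 0.5885 -0.0165  0.145 ]]
```

View pics/ov.png

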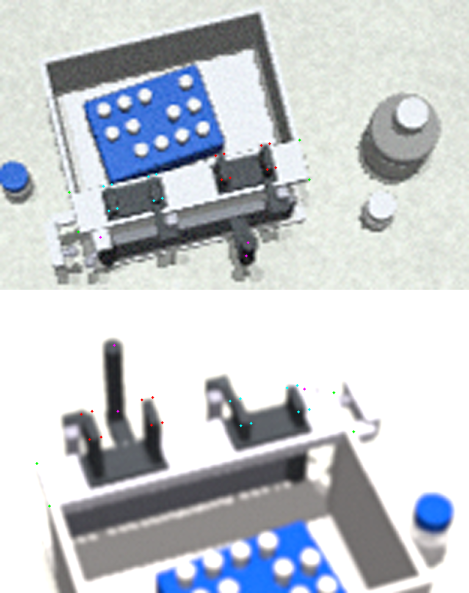

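Heights match: the tall catch is on the -y side and the low one on +y. The pose is good to a few mm, so I'll move above the tall catch and refine from the wrist camera.

Emit:
send_rows:
  increments:
    - {"gripper": -1,"linear": [0.03,-0.03,0.01],"delta_rot": [0,0,0.08]}
    - {"gripper": -1,"linear": [0.06,-0.065,0.02],"delta_rot": [0,0,0.16]}
    - {"gripper": -1,"linear": [0.095,-0.1,0.03],"delta_rot": [0,0,0.24]}
    - {"gripper": -1,"linear": [0.125,-0.135,0.04],"delta_rot": [0,0,0.32]}
    - {"gripper": -1,"linear": [0.155,-0.17,0.05],"delta_rot": [0,0,0.4]}
    - {"gripper": -1,"linear": [0.19,-0.205,0.06],"delta_rot": [0,0,0.489]}
    - {"gripper": -1,"linear": [0.22,-0.24,0.07],"delta_rot": [0,0,0.489]}
    - {"gripper": -1,"linear": [0.25,-0.275,0.07],"delta_rot": [0,0,0.489]}

```text
clock: 0.9
position: [0.4048, 0.2779, 0.3025]
ee_rot: [0.001, -0.109, 0.994, 0.001]
contact_force: [0.9, 0.9, 1.0]
width: 0.0853
gripper_force: 0.0
```

Emit:
send_rows:
  increments:
    - {"gripper": -1,"linear": [0.035,-0.035,0],"delta_rot": [0,0,0]}
    - {"gripper": -1,"linear": [0.07,-0.07,0],"delta_rot": [0,0,0]}
    - {"gripper": -1,"linear": [0.1,-0.1,0],"delta_rot": [0,0,0]}
    - {"gripper": -1,"linear": [0.13,-0.14,0],"delta_rot": [0,0,0]}
    - {"gripper": -1,"linear": [0.165,-0.175,0],"delta_rot": [0,0,0]}
    - {"gripper": -1,"linear": [0.2,-0.21,0],"delta_rot": [0,0,0]}
    - {"gripper": -1,"linear": [0.23,-0.235,0],"delta_rot": [0,0,0]}
    - {"gripper": -1,"linear": [0.25,-0.25,0],"delta_rot": [0,0,0]}

```text
clock: 1.7
position: [0.655, 0.0264, 0.3]
ee_rot: [-0.001, -0.108, 0.994, -0.0]
contact_force: [0.5, 0.1, -0.1]
width: 0.0856
gripper_force: 0.0
```

```bash
python3 - <<'E'
from h import *
np.set_printoptions(precision=4,suppress=True)
s=get_state();im=optics.get_image("wrist");im["s"]=s
np.save("w1.npy",im,allow_pickle=True);print(s["clock"],s["position"],s["ee_rot"],s["qpos"],s["contact_force"]);print(im["T_tool_cam"],im["K"])
cv2.imwrite("pics/w1.png",cv2.convertScaleAbs(im["pixels"],alpha=1.6))
E
```

```text
1.7 [0.655  0.0264 0.3   ] [-0.0006 -0.1081  0.9941 -0.0002] [-0.0654  0.3754  1.1901 -0.0007  1.5772 -1.8529] [ 0.4868  0.1065 -0.058 ]
[[ 0.0006 -0.9538 -0.3004  0.0786]
 [ 1.      0.0008 -0.0004  0.0001]
 [ 0.0006 -0.3004  0.9538 -0.1421]
 [ 0.      0.      0.      1.    ]] [[364.4329   0.     322.2718]
 [  0.     364.4329 244.2013]
 [  0.       0.       1.    ]]
```

View pics/w1.png

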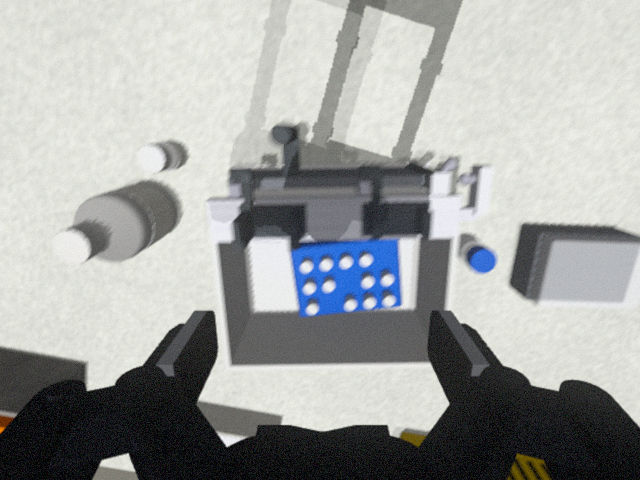

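The wrist view shows the carrier square to the tool. The post top is at (283,131), the bar ends at u≈208 and 460, and the bar's back corners at about (210,241) and (458,237).

```bash
cat >> h.py <<'E'
from scipy.spatial.transform import Rotation as Ro
def wext(im):
    s=im["s"];q=s["ee_rot"];M=np.eye(4);M[:3,:3]=Ro.from_quat([q[1],q[2],q[3],q[0]]).as_matrix();M[:3,3]=s["position"]
    C=np.linalg.inv(M@im["T_tool_cam"]);im["rvec"]=cv2.Rodrigues(C[:3,:3])[0];im["tvec"]=C[:3,3];return im
E
python3 - <<'E'
from h import *
np.set_printoptions(precision=4,suppress=True)
im=wext(np.load("w1.npy",allow_pickle=True).item())
o=(.7213,.0542);yaw=.22
def inv(p):
    d=p[:2]-np.array(o);c,s=np.cos(yaw),np.sin(yaw);return np.array([c*d[0]+s*d[1],-s*d[0]+c*d[1]])
for n,u,v,z in(("post(-.145,-.04)",283,131,.165),("FR(-.09,-.115)",208,200,.12),("BR(-.05,-.115)",210,241,.12),("BL(-.05,.115)",458,237,.12)):
    p=onz(im,u,v,z);print(n,p,inv(p))
pts=[]
for x in(-.09,-.05):
    for y in(-.115,.115): pts.append([x,y,.12])
for yc,h in((-.055,.172),(.055,.148)):
    for y in(.018,.026,-.026,-.018):
        for x in(-.082,-.058): pts.append([x,yc+y,h])
pts+= [[-.145,-.04,.165],[-.145,-.04,.09],[-.1,.095,.12]]
k=2.6;u0,v0,w,h=190,110,300,150
a=cv2.convertScaleAbs(cv2.resize(im["pixels"][v0:v0+h,u0:u0+w],None,fx=k,fy=k,interpolation=cv2.INTER_CUBIC),alpha=3)
for i,q in enumerate((proj(im,c2w(pts,o,yaw))-[u0,v0]+.4)*k):
    cv2.circle(a,tuple(int(x) for x in q),2,(0,255,0) if i<4 else (0,0,255) if i<12 else (255,255,0) if i<20 else (255,0,255),-1)
cv2.imwrite("pics/w1c.png",a)
E
```

```text
post(-.145,-.04) [ 0.5853 -0.0183  0.165 ] [-0.1485 -0.0411]
FR(-.09,-.115) [ 0.6587 -0.0774  0.12  ] [-0.0898 -0.1147]
BR(-.05,-.115) [ 0.6965 -0.0708  0.12  ] [-0.0515 -0.1166]
BL(-.05,.115) [0.6433 0.1516 0.12  ] [-0.0548  0.1121]
```

View pics/w1c.png

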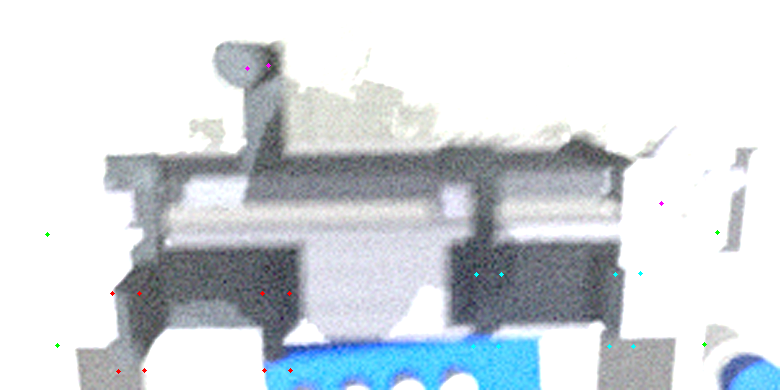

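Reprojection agrees to within about 2–4 mm. Squeezing tolerates that, and I can correct by force. Descending on the tall catch.

Emit:
send_rows:
  increments:
    - {"gripper": -1,"linear": [0.003,-0.017,0],"delta_rot": [0,0,0]}
    - {"gripper": -1,"linear": [0.006,-0.034,-0.02],"delta_rot": [0,0,0]}
    - {"gripper": -1,"linear": [0.006,-0.034,-0.05],"delta_rot": [0,0,0]}
    - {"gripper": -1,"linear": [0.006,-0.034,-0.08],"delta_rot": [0,0,0]}
    - {"gripper": -1,"linear": [0.006,-0.034,-0.11],"delta_rot": [0,0,0]}
    - {"gripper": -1,"linear": [0.006,-0.034,-0.11],"delta_rot": [0,0,0]}
    - {"gripper": -1,"linear": [0.006,-0.034,-0.11],"delta_rot": [0,0,0]}
  newtons: 25

```text
clock: 2.45
position: [0.6588, -0.0048, 0.1917]
ee_rot: [-0.0, -0.11, 0.994, 0.0]
contact_force: [0.1, -0.8, 0.0]
width: 0.0855
gripper_force: 0.0
```

```bash
python3 - <<'E'
from h import *
np.set_printoptions(precision=4,suppress=True)
s=get_state();im=optics.get_image("wrist");im["s"]=s
np.save("w2.npy",im,allow_pickle=True);print(s["clock"],s["position"],s["contact_force"])
a=cv2.convertScaleAbs(im["pixels"],alpha=1.4)
for i,q in enumerate(proj(wext(im),c2w([[-.082,-.029,.172],[-.082,-.081,.172],[-.058,-.029,.172],[-.058,-.081,.172]],(.7193,.0536),.22))): cv2.circle(a,tuple(int(x) for x in q),2,(0,0,255),-1)
cv2.imwrite("pics/w2.png",a)
E
```

```text
2.45 [ 0.6588 -0.0048  0.1917] [ 0.1464 -0.8284  0.0442]
```

View pics/w2.png

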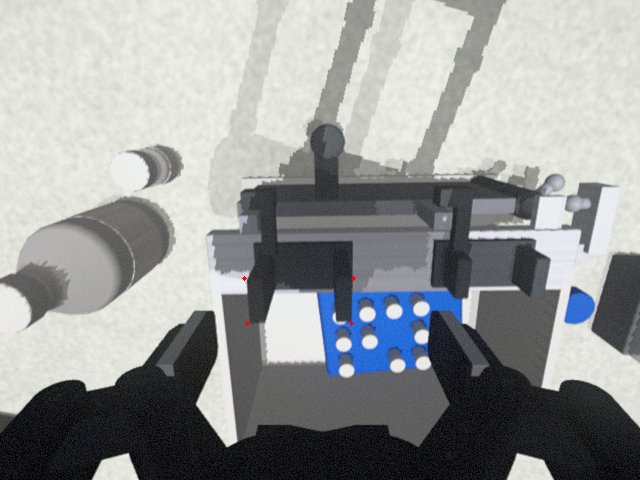

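The view is clear now: the tall ears' outer edges at u≈248 and 352 match the prediction (247, 352). I'll lower around the ears and squeeze.

Emit:
send_rows:
  increments:
    - {"gripper": -1,"linear": [0.0025,-0.0025,-0.025],"delta_rot": [0,0,0]}
    - {"gripper": -1,"linear": [0.0025,-0.0025,-0.049],"delta_rot": [0,0,0]}
    - {"gripper": -1,"linear": [0.0025,-0.0025,-0.049],"delta_rot": [0,0,0]}
    - {"gripper": -0.5,"linear": [0.0025,-0.0025,-0.049],"delta_rot": [0,0,0]}
    - {"gripper": 0,"linear": [0.0025,-0.0025,-0.049],"delta_rot": [0,0,0]}
    - {"gripper": 0.3,"linear": [0.0025,-0.0025,-0.049],"delta_rot": [0,0,0]}
    - {"gripper": 0.3,"linear": [0.0025,-0.0025,-0.049],"delta_rot": [0,0,0]}
    - {"gripper": 0.3,"linear": [0.0025,-0.0025,-0.049],"delta_rot": [0,0,0]}
  newtons: 25

```text
clock: 3.3
position: [0.6635, -0.0071, 0.1453]
ee_rot: [0.003, -0.11, 0.994, -0.0]
contact_force: [0.4, 0.6, 7.2]
width: 0.0355
gripper_force: 27.6
```

Emit:
send_rows:
  increments:
    - {"gripper": 0.5,"linear": [0,0,0],"delta_rot": [0,0,0]}
    - {"gripper": 0.7,"linear": [0,0,0],"delta_rot": [0,0,0]}
    - {"gripper": 0.7,"linear": [0,0,0],"delta_rot": [0,0,0]}
    - {"gripper": 0.7,"linear": [0,0,0],"delta_rot": [0,0,0]}

```text
clock: 3.7
position: [0.6635, -0.0071, 0.1453]
ee_rot: [0.003, -0.11, 0.994, -0.0]
contact_force: [0.6, -0.4, 7.5]
width: 0.0347
gripper_force: 27.4
```

Shut: width 35 mm at 27 N, against 36 over both ears. I'll release and go on to the low catch.

Emit:
send_rows:
  increments:
    - {"gripper": 0,"linear": [0,0,0],"delta_rot": [0,0,0]}
    - {"gripper": -1,"linear": [0,0,0],"delta_rot": [0,0,0]}
    - {"gripper": -1,"linear": [0,0,0],"delta_rot": [0,0,0]}
    - {"gripper": -1,"linear": [0,0,0],"delta_rot": [0,0,0]}
    - {"gripper": -1,"linear": [0,0,0],"delta_rot": [0,0,0]}
    - {"gripper": -1,"linear": [0,0,0.03],"delta_rot": [0,0,0]}
    - {"gripper": -1,"linear": [0,0,0.06],"delta_rot": [0,0,0]}
    - {"gripper": -1,"linear": [0,0,0.065],"delta_rot": [0,0,0]}

```text
clock: 4.5
position: [0.6639, -0.0074, 0.2113]
ee_rot: [0.004, -0.109, 0.994, -0.001]
contact_force: [-0.2, -0.5, 0.4]
width: 0.0853
gripper_force: 0.0
```

Emit:
send_rows:
  increments:
    - {"gripper": -1,"linear": [-0.008,0.036,0],"delta_rot": [0,0,0]}
    - {"gripper": -1,"linear": [-0.016,0.072,0],"delta_rot": [0,0,0]}
    - {"gripper": -1,"linear": [-0.024,0.107,0],"delta_rot": [0,0,0]}
    - {"gripper": -1,"linear": [-0.024,0.107,0],"delta_rot": [0,0,0]}
    - {"gripper": -1,"linear": [-0.024,0.107,-0.02],"delta_rot": [0,0,0]}
    - {"gripper": -1,"linear": [-0.024,0.107,-0.04],"delta_rot": [0,0,0]}
    - {"gripper": -1,"linear": [-0.024,0.107,-0.04],"delta_rot": [0,0,0]}

```text
clock: 5.2
position: [0.6355, 0.099, 0.1637]
ee_rot: [-0.004, -0.109, 0.994, 0.0]
contact_force: [-0.1, -0.1, 0.6]
width: 0.0855
gripper_force: 0.0
```

```bash
python3 - <<'E'
from h import *
np.set_printoptions(precision=4,suppress=True)
s=get_state();im=optics.get_image("wrist");im["s"]=s
np.save("w3.npy",im,allow_pickle=True);print(s["clock"],s["position"],s["contact_force"])
a=cv2.convertScaleAbs(im["pixels"],alpha=1.4)
o=(.7193,.0536)
for i,q in enumerate(proj(wext(im),c2w([[-.082,.081,.148],[-.082,.029,.148],[-.058,.081,.148],[-.058,.029,.148],[-.058,-.029,.172],[-.058,-.065,.172],[-.145,-.04,.165]],o,.22))): cv2.circle(a,tuple(int(x) for x in q),2,(0,0,255),-1)
cv2.imwrite("pics/w3.png",a); print(c2w([[-.07,.063,.136],[-.145,-.04,.145]],o,.22))
E
```

```text
5.2 [0.6355 0.099  0.1637] [-0.1401 -0.0697  0.582 ]
[[ 0.6372  0.0998  0.136 ]
 [ 0.5865 -0.0171  0.145 ]]
```

View pics/w3.png

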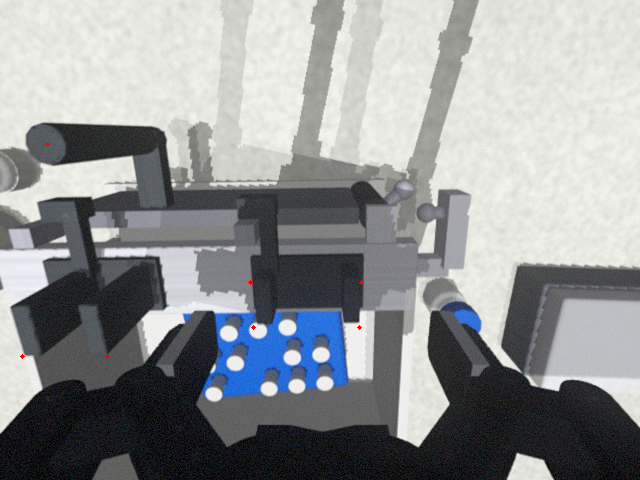

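The low ears (u 256–358) match the prediction (252–361), and the tall catch is shut (its ear edges sit on the shut-position dots). Lowering and squeezing.

Emit:
send_rows:
  increments:
    - {"gripper": -1,"linear": [0.001,0.001,-0.02],"delta_rot": [0,0,0]}
    - {"gripper": -1,"linear": [0.001,0.001,-0.038],"delta_rot": [0,0,0]}
    - {"gripper": -1,"linear": [0.001,0.001,-0.038],"delta_rot": [0,0,0]}
    - {"gripper": -0.5,"linear": [0.001,0.001,-0.038],"delta_rot": [0,0,0]}
    - {"gripper": 0,"linear": [0.001,0.001,-0.038],"delta_rot": [0,0,0]}
    - {"gripper": 0.3,"linear": [0.001,0.001,-0.038],"delta_rot": [0,0,0]}
    - {"gripper": 0.5,"linear": [0.001,0.001,-0.038],"delta_rot": [0,0,0]}
    - {"gripper": 0.7,"linear": [0.001,0.001,-0.038],"delta_rot": [0,0,0]}
  newtons: 25

```text
clock: 6.05
position: [0.6404, 0.1003, 0.1317]
ee_rot: [0.002, -0.11, 0.994, -0.001]
contact_force: [-0.3, -2.4, 6.2]
width: 0.035
gripper_force: 26.5
```

Emit:
send_rows:
  increments:
    - {"gripper": 0.7,"linear": [0,0,0],"delta_rot": [0,0,0]}
    - {"gripper": 0.7,"linear": [0,0,0],"delta_rot": [0,0,0]}
    - {"gripper": 0.7,"linear": [0,0,0],"delta_rot": [0,0,0]}

```text
clock: 6.35
position: [0.6404, 0.1003, 0.1316]
ee_rot: [0.002, -0.11, 0.994, -0.001]
contact_force: [0.7, -1.7, 6.1]
width: 0.0354
gripper_force: 26.4
```

Both catches are shut (35 mm at 26 N), and the post top's dot also falls on the post. Releasing, lifting and moving above the post.

Emit:
send_rows:
  increments:
    - {"gripper": 0,"linear": [0,0,0],"delta_rot": [0,0,0]}
    - {"gripper": -1,"linear": [0,0,0],"delta_rot": [0,0,0]}
    - {"gripper": -1,"linear": [0,0,0],"delta_rot": [0,0,0]}
    - {"gripper": -1,"linear": [0,0,0],"delta_rot": [0,0,0]}
    - {"gripper": -1,"linear": [0,0,0],"delta_rot": [0,0,0]}
    - {"gripper": -1,"linear": [0,0,0.03],"delta_rot": [0,0,0]}
    - {"gripper": -1,"linear": [0,0,0.06],"delta_rot": [0,0,0]}
    - {"gripper": -1,"linear": [0,0,0.085],"delta_rot": [0,0,0]}

```text
clock: 7.15
position: [0.639, 0.1008, 0.2156]
ee_rot: [0.0, -0.109, 0.994, 0.0]
contact_force: [1.1, 0.5, 0.7]
width: 0.0854
gripper_force: 0.0
```

Emit:
send_rows:
  increments:
    - {"gripper": -1,"linear": [-0.015,-0.035,0],"delta_rot": [0,0,0]}
    - {"gripper": -1,"linear": [-0.03,-0.07,0],"delta_rot": [0,0,0]}
    - {"gripper": -1,"linear": [-0.045,-0.105,0],"delta_rot": [0,0,0]}
    - {"gripper": -1,"linear": [-0.052,-0.117,0],"delta_rot": [0,0,0]}
    - {"gripper": -1,"linear": [-0.052,-0.117,0],"delta_rot": [0,0,0]}
    - {"gripper": -1,"linear": [-0.052,-0.117,0],"delta_rot": [0,0,0]}

```text
clock: 7.75
position: [0.5873, -0.0156, 0.2145]
ee_rot: [0.001, -0.109, 0.994, 0.001]
contact_force: [0.6, -0.1, -0.8]
width: 0.0856
gripper_force: 0.0
```

```bash
python3 - <<'E'
from h import *
np.set_printoptions(precision=4,suppress=True)
s=get_state();im=optics.get_image("wrist");im["s"]=s
print(s["clock"],s["position"],s["contact_force"])
wext(im);a=cv2.convertScaleAbs(im["pixels"],alpha=1.4)
o=(.7193,.0536)
for i,q in enumerate(proj(im,c2w([[-.058,.045,.148],[-.058,.081,.148],[-.058,-.029,.172],[-.058,-.065,.172],[-.145,-.04,.165]],o,.22))): cv2.circle(a,tuple(int(x) for x in q),2,(0,0,255),-1);print(q)
cv2.imwrite("pics/w4.png",a)
E
```

```text
7.75 [ 0.5873 -0.0156  0.2145] [ 0.6485 -0.0782 -0.8482]
[445.0474 382.3238]
[497.8581 382.2752]
[337.9408 408.1449]
[279.7577 408.1995]
[319.8475 273.2021]
```

View pics/w4.png

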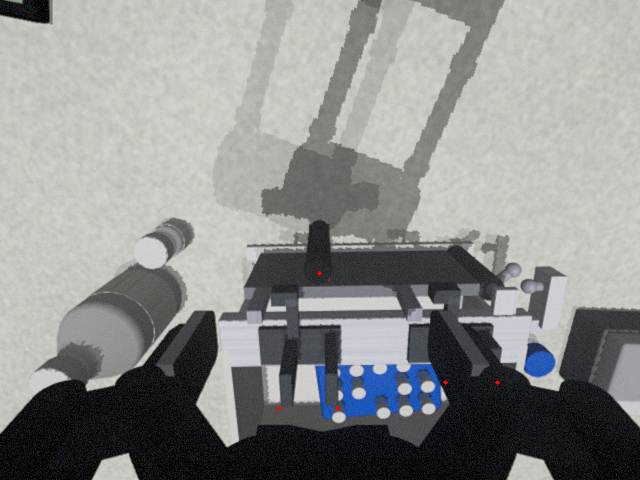

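The post top is at (319,270), under the predicted dot (319,273), and both catches look shut. Descending and gripping the post.

Emit:
send_rows:
  increments:
    - {"gripper": -1,"linear": [0,-0.001,-0.03],"delta_rot": [0,0,0]}
    - {"gripper": -1,"linear": [0,-0.001,-0.06],"delta_rot": [0,0,0]}
    - {"gripper": -1,"linear": [0,-0.001,-0.086],"delta_rot": [0,0,0]}
    - {"gripper": -1,"linear": [0,-0.001,-0.086],"delta_rot": [0,0,0]}
    - {"gripper": 0,"linear": [0,-0.001,-0.086],"delta_rot": [0,0,0]}
    - {"gripper": 0.6,"linear": [0,-0.001,-0.086],"delta_rot": [0,0,0]}
    - {"gripper": 1,"linear": [0,-0.001,-0.086],"delta_rot": [0,0,0]}
    - {"gripper": 1,"linear": [0,-0.001,-0.086],"delta_rot": [0,0,0]}
  newtons: 40

```text
clock: 8.6
position: [0.5875, -0.0173, 0.1296]
ee_rot: [0.001, -0.109, 0.994, -0.0]
contact_force: [-0.0, 0.2, -0.7]
width: 0.0282
gripper_force: 0.0
```

Emit:
send_rows:
  increments:
    - {"gripper": 1,"linear": [0,0,0],"delta_rot": [0,0,0]}
    - {"gripper": 1,"linear": [0,0,0],"delta_rot": [0,0,0]}
    - {"gripper": 1,"linear": [0,0,0],"delta_rot": [0,0,0]}

```text
clock: 8.9
position: [0.5875, -0.0184, 0.1294]
ee_rot: [0.001, -0.109, 0.994, -0.001]
contact_force: [-0.2, -3.8, 5.9]
width: 0.0147
gripper_force: 39.2
```

```bash
python3 - <<'E'
from h import *
np.set_printoptions(precision=4,suppress=True)
o=(.7193,.0536)
def post(t):
    c,s=np.cos(t),np.sin(t);x,y=-.045,-.135
    return c2w([[-.1+c*x+s*y,.095-s*x+c*y,.145]],o,.22)[0]
for t in np.r_[np.arange(0,1.45,.07),1.4]: print(round(t,2),(post(t)-post(0))[:2])
E
```

```text
0.0 [0. 0.]
0.07 [-0.0099  0.0014]
0.14 [-0.0196  0.0034]
0.21 [-0.0292  0.0061]
0.28 [-0.0386  0.0095]
0.35 [-0.0477  0.0135]
0.42 [-0.0565  0.0182]
0.49 [-0.0649  0.0235]
0.56 [-0.073   0.0293]
0.63 [-0.0806  0.0357]
0.7 [-0.0878  0.0426]
0.77 [-0.0945  0.05  ]
0.84 [-0.1006  0.0578]
0.91 [-0.1062  0.0661]
0.98 [-0.1112  0.0747]
1.05 [-0.1155  0.0837]
1.12 [-0.1193  0.0929]
1.19 [-0.1223  0.1024]
1.26 [-0.1248  0.112 ]
1.33 [-0.1265  0.1218]
1.4 [-0.1275  0.1317]
1.4 [-0.1275  0.1317]
```

Gripped (about 15 mm at 39 N). Starting the swing along the arc, turning with the gate.

Emit:
send_rows:
  increments:
    - {"gripper": 1,"linear": [-0.005,0.0006,0],"delta_rot": [0,0,-0.035]}
    - {"gripper": 1,"linear": [-0.0099,0.0014,0],"delta_rot": [0,0,-0.07]}
    - {"gripper": 1,"linear": [-0.0148,0.0023,0],"delta_rot": [0,0,-0.105]}
    - {"gripper": 1,"linear": [-0.0196,0.0034,0],"delta_rot": [0,0,-0.14]}
    - {"gripper": 1,"linear": [-0.0244,0.0047,0],"delta_rot": [0,0,-0.175]}
    - {"gripper": 1,"linear": [-0.0292,0.0061,0],"delta_rot": [0,0,-0.21]}
    - {"gripper": 1,"linear": [-0.034,0.0078,0],"delta_rot": [0,0,-0.245]}
    - {"gripper": 1,"linear": [-0.0386,0.0095,0],"delta_rot": [0,0,-0.28]}

```text
clock: 9.7
position: [0.5487, -0.0093, 0.1294]
ee_rot: [0.001, 0.031, 1.0, -0.001]
contact_force: [-1.1, -5.0, 6.2]
width: 0.0149
gripper_force: 39.4
```

Emit:
send_rows:
  increments:
    - {"gripper": 1,"linear": [-0.0091,0.004,0],"delta_rot": [0,0,-0.07]}
    - {"gripper": 1,"linear": [-0.0179,0.0087,0],"delta_rot": [0,0,-0.14]}
    - {"gripper": 1,"linear": [-0.0263,0.014,0],"delta_rot": [0,0,-0.21]}
    - {"gripper": 1,"linear": [-0.0344,0.0198,0],"delta_rot": [0,0,-0.28]}
    - {"gripper": 1,"linear": [-0.042,0.0262,0],"delta_rot": [0,0,-0.35]}
    - {"gripper": 1,"linear": [-0.0492,0.0331,0],"delta_rot": [0,0,-0.42]}
    - {"gripper": 1,"linear": [-0.0559,0.0405,0],"delta_rot": [0,0,-0.49]}
    - {"gripper": 1,"linear": [-0.062,0.0483,0],"delta_rot": [0,0,-0.56]}

```text
clock: 10.5
position: [0.4853, 0.0393, 0.1293]
ee_rot: [0.0, 0.307, 0.952, -0.001]
contact_force: [-4.1, -5.7, 9.3]
width: 0.0149
gripper_force: 39.8
```

Emit:
send_rows:
  increments:
    - {"gripper": 1,"linear": [-0.0056,0.0083,0],"delta_rot": [0,0,-0.07]}
    - {"gripper": 1,"linear": [-0.0106,0.0169,0],"delta_rot": [0,0,-0.14]}
    - {"gripper": 1,"linear": [-0.0149,0.0259,0],"delta_rot": [0,0,-0.21]}
    - {"gripper": 1,"linear": [-0.0187,0.0351,0],"delta_rot": [0,0,-0.28]}
    - {"gripper": 1,"linear": [-0.0217,0.0446,0],"delta_rot": [0,0,-0.35]}
    - {"gripper": 1,"linear": [-0.0242,0.0542,0],"delta_rot": [0,0,-0.42]}
    - {"gripper": 1,"linear": [-0.0259,0.064,0],"delta_rot": [0,0,-0.49]}
    - {"gripper": 1,"linear": [-0.0269,0.0739,0],"delta_rot": [0,0,-0.56]}

```text
clock: 11.3
position: [0.458, 0.1142, 0.1293]
ee_rot: [-0.0, 0.558, 0.83, -0.001]
contact_force: [-2.8, -4.2, 10.1]
width: 0.0148
gripper_force: 39.9
```

Emit:
send_rows:
  increments:
    - {"gripper": 1,"linear": [0,0,0],"delta_rot": [0,0,0]}
    - {"gripper": 1,"linear": [0,0,0],"delta_rot": [0,0,0]}
    - {"gripper": 1,"linear": [0,0,0],"delta_rot": [0,0,0]}
    - {"gripper": 1,"linear": [0,0,0],"delta_rot": [0,0,0]}
    - {"gripper": 1,"linear": [0,0,0],"delta_rot": [0,0,0]}
    - {"gripper": 1,"linear": [0,0,0],"delta_rot": [0,0,0]}

```text
clock: 11.9
position: [0.458, 0.1141, 0.1293]
ee_rot: [-0.001, 0.557, 0.831, -0.001]
contact_force: [-5.4, -2.9, 10.9]
width: 0.0147
gripper_force: 39.9
```

```bash
python3 - <<'E'
from h import *
np.set_printoptions(precision=4,suppress=True)
s=get_state();print(s["position"],np.abs(s["qd"]).max(),s["width"],s["gripper_force"],s["contact_force"])
h=c2w([[-.1,.095,.12]],(.7193,.0536),.22)[0]
r=s["position"][:2]-h[:2];a0=np.arctan2(-.135,-.045)+.22
print("gate angle",(a0-np.arctan2(r[1],r[0]))%(2*np.pi),"radius",np.hypot(*r),"expected",np.hypot(.045,.135))
T=optics.get_image("top")["pixels"].astype(int);T0=np.load("top0.npy",allow_pickle=True).item()["pixels"].astype(int)
m=(np.abs(T-T0).max(2)>40).astype(np.uint8)
hsv=[cv2.inRange(cv2.cvtColor(x.astype(np.uint8),cv2.COLOR_BGR2HSV),(105,120,40),(130,255,255)) for x in(T0,T)]
n,_,st,_=cv2.connectedComponentsWithStats(m)
print([list(map(int,b)) for b in st[1:] if b[4]>25])
for n_ in ((300,165,50,40),(264,195,24,20),(205,185,55,50),(395,170,40,60),(180,265,30,55),(445,265,50,70)):
    x,y,w,hh=n_;print(n_,int(m[y:y+hh,x:x+w].sum()))
E
```

```text
[0.458  0.1141 0.1293] 0.001384398642536235 0.014691721325905033 39.9368941783905 [-5.3542 -2.9352 10.912 ]
gate angle 1.396306053167333 radius 0.14335921204285365 expected 0.14230249470757708
[[307, 215, 70, 27, 456], [250, 239, 90, 200, 8552], [39, 377, 215, 103, 8732], [14, 406, 20, 49, 484], [343, 416, 36, 14, 254], [344, 429, 29, 16, 181], [293, 435, 25, 11, 93], [318, 436, 30, 44, 786], [387, 442, 8, 38, 175], [8, 448, 14, 15, 114], [268, 460, 26, 20, 196]]
(300, 165, 50, 40) 2
(264, 195, 24, 20) 0
(205, 185, 55, 50) 0
(395, 170, 40, 60) 0
(180, 265, 30, 55) 0
(445, 265, 50, 70) 0
```

The gate stands at about 80° (1.396 rad). It's held still on its expected radius, and nothing else has moved.

```bash
python3 -c "
from rig import sign_off;print(sign_off())"
```

```text
the job is handed in; nothing more can be done
None
```

I squeezed the tall catch shut, then the low one, swung the gate to about 80° and handed the job in at about 12 s with the arm still holding it open; the rack and the other things on the bench had not moved.

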